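Set out a painted porcelain group on the bench

TASK

Set out the blue-and-white group in this order: first stand the squat open jar in the middle of the saucer and close it with the lid that fits its mouth (the larger one), then stand the taller vase in the middle of the square grey tile, and last stand the shorter vase on the bench midway between saucer and tile, in line with them. Let go of each piece standing upright, knock nothing over, and leave the small lid, the water cup, the colour dish and the brush where they are.

Things in the scene. Friction and masses are not known exactly. Their poses are not given: they have to be found in the camera images.
- jar: squat round jar, white porcelain painted blue, hollow, open at the top, 75 high. Foot 48 across, straight side 62 across from 18 to 56 above its foot, then a shoulder and a collar 48 across from 64 to 75; the mouth is 40 across inside. About 0.18 kg. Origin: centre of its underside, z up along its axis; round, so its yaw means nothing
- lid: the jar's lid, white porcelain with a blue edge: flange 54 across and 5 thick, standing on a locating spigot 30 across and 6 high that drops into the jar's mouth with 5 mm play all round; above the flange a low dome up to 16, and on it an upright round knob 16 across from 17 to 40 above the origin. Origin: centre of the underside of the spigot, z up. Seated on the jar its origin lies 69 above the jar's origin. About 0.06 kg. The larger of the two lids
- small_lid: a smaller lid of another pot, 34 across and 28 high; not needed and to be left where it is (it would fall into the jar). Origin: centre of its underside
- tall_vase: the taller of two bottle vases, white porcelain painted blue, 180 high: foot 58 across, belly 72 across at 35 to 55, then a narrow round neck 24 across from 100 to 165 above its foot and a rim flaring to 38. Solid, about 0.34 kg. Origin: centre of its underside, z up
- short_vase: the shorter of two bottle vases, white porcelain painted blue, 108 high: foot 42 across, belly 52 across at 16 to 32, narrow round neck 22 across from 55 to 96 above its foot, rim flaring to 34. Solid, about 0.15 kg. Origin: centre of its underside, z up
- saucer: round white saucer, fixed to the bench, 136 across and 14 high, with a flat inner floor about 90 across that is 6 above the bench. Origin: centre of its underside, on the bench; z up; its x axis is level and square to the line from saucer to tile
- tile: square grey kiln tile, fixed to the bench, 110 x 110 and 12 thick, its top face bare. It lies 250 to 260 from the saucer, centre to centre, to its left or its right. Origin: centre of its underside, on the bench; z up
- water_cup: painter's white cup, 72 across and 75 high, loose; leave it. Origin: centre of its underside
- dish: painter's small colour dish, 60 across and 14 high, white with blue colour in it, loose; leave it. Origin: centre of its underside
- brush: painter's brush, about 170 long, lying on the bench, loose; leave it. Origin on its underside, x along its length
Not all that is in view belongs to the job. Leave any pink look-alike of the jar alone.

How it is judged:
On the way, in this order (a step that is already met when the one before it is completed fails the run):
1. the jar stands upright in the middle of the saucer, released (horizontal distance between jar and saucer below 0.013 m and z of jar in the frame of saucer between 0.003 and 0.009 m and angle between jar's own z axis and vertical below 0.08 rad and contact force between the fingers and jar below 0.1 N), for 0.2 s.
2. the larger lid sits home on the jar, released (horizontal distance between jar and saucer below 0.013 m and z of jar in the frame of saucer between 0.003 and 0.009 m and angle between each of jar, lid's own z axis and vertical below 0.08 rad and horizontal distance between lid and jar below 0.008 m and z of lid in the frame of jar between 0.066 and 0.072 m and contact force between the fingers and lid below 0.1 N), for 0.2 s.
3. the taller vase stands upright in the middle of the tile, released (horizontal distance between tall_vase and tile below 0.015 m and z of tall_vase in the frame of tile between 0.009 and 0.015 m and angle between tall_vase's own z axis and vertical below 0.06 rad and contact force between the fingers and tall_vase below 0.1 N), for 0.2 s.
4. the shorter vase stands on the bench midway between saucer and tile, released (horizontal distance between short_vase and saucer below 0.144 m and horizontal distance between short_vase and tile below 0.144 m and x of short_vase in the frame of saucer between -0.015 and 0.015 m and height (world z) of short_vase below 0.004 m and angle between short_vase's own z axis and vertical below 0.06 rad and contact force between the fingers and short_vase below 0.1 N), for 0.2 s.
At the end, for the whole second after the job is handed in: Jar upright on the saucer within 13 mm of its centre; larger lid seated level on it within 8 mm; taller vase upright on the tile within 15 mm of its centre; shorter vase upright on the bench, within 15 mm of the saucer-tile line and 144 mm of either centre; all released, at rest (all of step 2 and all of step 3 and all of step 4 and linear speed of each of jar, lid, tall_vase, short_vase below 0.02 m/s and contact force between the fingers and jar below 0.1 N); the robot touches nothing.
It fails at once if the small lid is shifted by more than 20 mm (distance of small_lid from where it was at the start of the episode above 0.02 m).
It fails at once if the water cup is shifted by more than 20 mm (distance of water_cup from where it was at the start of the episode above 0.02 m).
It fails at once if the colour dish is shifted by more than 20 mm (distance of dish from where it was at the start of the episode above 0.02 m).
It fails at once if the brush is shifted by more than 20 mm (distance of brush from where it was at the start of the episode above 0.02 m).
It fails at once if the jar or a vase is tipped over (angle between any of jar, tall_vase, short_vase's own z axis and vertical above 0.7 rad).
It also fails if it takes over 115 s, if anything falls off the work surface, if the arm or the gripper's body presses on something with over 40 N, if the wrist force passes 120 N, or if a joint passes its speed limit or range.

ROBOT

A 7-joint arm with a two-finger parallel gripper is mounted at the origin on the work surface. World frame = base frame: x ahead of the robot, y to its left, z up, the work surface at z = 0. Lengths are in m, angles in rad, forces in N, time in s.
With the tool pointing down it reaches from about 0.425 to 0.875 m from the base axis. Payload 4.7 kg.
Tool frame: the origin (TCP) lies at the very end of the fingers, on their centre line; the grasp point (between the pads) lies 19 mm behind it; x points along the fingers, y is the direction in which the jaws open and shut, and the axes are right-handed (so a half turn about x gives the same grasp; the last joint's range is limited). The gripper opens to 87 mm and grips with 3 to 60 N. Pads are 19 mm wide; open, the fingers measure 117 mm over their backs; the gripper's body (75 mm by 190 mm) begins 51 mm behind the grasp point.
Start: joints at [1.19, 0.321, -0.07, 1.45, 0.023, 1.371, -0.057], TCP at [0.25, -0.6, 0.223] pointing down, gripper open.
Joint ranges: [-2.86, 2.86], [-0.3, 2.09], [-1.38, 1.24], [0.06, 2.45], [-1.56, 4.7], [0.09, 2.05], [-2.69, 2.69]. Speed limits (rad/s): [2.57, 2.57, 3.14, 3.14, 3.14, 3.14, 3.14].

INTERFACE

Orientations are given as a rotation vector (axis times angle).
In Python, from bench import ctrl gives the robot as it stands.
- The arm moves only by the tool step_arm, never from a script. Its argument "increments" is one flat list of numbers, 6 for each row, row after row: the shift along the tool's x, y, z in cm, then the turn, a rotation vector about the tool's x, y, z in rad. In form: [tx, ty, tz, ax, ay, az, tx, ty, tz, ax, ay, az, ...]. A call has 1 to 12 rows; each row shifts and turns the commanded pose from where the row before left it, along the tool's axes as they then stand; what a row does not reach is not made up. A row lasts 1/8 s, in which the tool goes at most 62.5 mm and 10.7 degrees, less where a joint would pass 70% of its speed; a pose out of reach is approached as far as the arm can. A call with a gripper value outside its range is refused whole. "fingers" is the opening in per cent of the stroke, from 0 (shut) to 100 (fully open), set as the call begins (left out, the last holds). The fingers move at their own pace and stop on an object; "force" is the grip in N (left out, the last holds). Time passes only in rows, so rows that do not move let the fingers close. It gives the time, the measured TCP pose, the force and the opening at its end, in the units of the state.
- ctrl.get_state(): the state, without advancing time (a new reading comes with each control period).
- ctrl.get_image(name): name is "scene" or "top" or "wrist"; returns the picture (400x640x3 uint8, red, green, blue); there is no depth.
- ctrl.camera_params(name): a dict with "vertical_fov" (degrees; the focal length in pixels is half the picture's height over the tangent of half this angle, whatever the lens; pixels are square), "cx", "cy" (the principal point, pixels), "R" (3x3) and "t" (3): a world point X has camera coordinates R X + t. Camera axes: x right, y down, z forward; pixel columns grow to the right and rows downward; lengths in m; the calibration is good to about 2 mm. The wrist camera is an equidistant fisheye: a pixel r from the principal point sees the ray r / f radians off the axis. A picture is of the moment at which its call begins: read the wrist's pose just before it. camera_params takes no time and is no camera call; for the wrist camera it gives the pose at the moment of the call.
- ctrl.close_job(): hands the job in, once; it reports no verdict.
Trained networks look in the newest picture that a camera, given by its name, has taken for a name from the list of things; names that differ only in an ending like _2 or _b are one class to them, and where a whole thing is asked for, a point or a joint stands for the part that bears it (a point fixed in the world has none). Each returns a list of dicts, best first, with "score" (0 to 1); they miss things now and then, are a little off and sometimes report something else, mostly with a low value. They report only what shows in the picture. A call takes as long as a camera call. They do not tell look-alikes from the thing itself.
- ctrl.search_frame(camera, name): "xyz" ([x, y, z] in m, in the coordinates of the camera as it stood for that picture, good to about 4 mm: the middle of the surface that is visible of it).
- ctrl.silhouettes(camera, name): "pixels" (400x640 bool, what is visible of it).
- ctrl.spot_point(camera, name): "xyz" ([x, y, z] in m, in the coordinates of the camera as it stood for that picture, good to about 4 mm: a listed point, or the origin of a listed thing).
The state is a dict: "time": time; "joint_positions": joint angles; "qd": joint speeds; "joint_torque": joint torques, N m; "position": TCP position; "tool_rot": TCP orientation; "ft_force": force on the tool from outside, world axes, zero at the start; "torque": the same for the moment, N m; "grip_width": opening from 0.0 (shut) to 1.0 (fully open).
Only numpy, scipy, OpenCV 4.12 (cv2) and the standard library are available. Lean on these libraries where they do the work, as an engineer would, in place of code of your own. Each camera call takes 0.05 s, during which the arm holds its last target.

## Working session

There is one attempt and no reset: what is moved stays moved. The work goes in short steps, Python scripts to look and compute and a tool call to move; the robot and the scene stay as the last step left them, time stands still between calls to the robot, and variables do not carry over. Pictures are saved under pics/ and viewed, and the job is handed in when it is done.

Besides the shell and the picture viewer there is one more tool, called after "Emit:" by a JSON object that holds its "fn" and its "kwargs", one argument or row to a line. step_arm: Moves the arm, as the interface text tells. Its arguments: {"type":"object","properties":{"increments":{"type":"array","items":{"type":"number"}},"fingers":{"type":"number"},"force":{"type":"number"}},"required":["increments"]}

```bash
mkdir -p pics; ls
cat > h.py <<'E'
from bench import ctrl
import numpy as np, cv2
from scipy.spatial.transform import Rotation as Ro
def snap(cam,fn):
    im=ctrl.get_image(cam); cv2.imwrite('pics/'+fn,im[:,:,::-1]); return im
def toworld(cam,p):
    c=ctrl.camera_params(cam); return np.array(c['R']).T@(np.array(p)-np.array(c['t']))
E
python3 - <<'E'
from h import *
s=ctrl.get_state(); print(s)
for c in('scene','top','wrist'):
    snap(c,c+'0.png')
    p=ctrl.camera_params(c);print(c,p)
E
```

```text
pics
{'time': 0.0, 'joint_positions': array([ 1.19009537,  0.32178385, -0.07009572,  1.45169765,  0.02259012,
        1.37077735, -0.05693272]), 'qd': array([ 4.54790269e-04, -1.69564475e-04, -1.02475740e-03,  7.57003051e-04,
       -1.03556725e-04,  1.21278671e-03,  9.60119570e-05]), 'joint_torque': array([-1.29582400e-03, -4.91276908e+01, -4.04449292e-01, -3.12530065e+01,
       -6.39346079e-02,  4.36358177e-02,  1.51313980e-04]), 'position': array([ 0.24975487, -0.59949811,  0.22147564]), 'tool_rot': array([ 2.00499891,  0.4029747 , -2.00592443]), 'ft_force': array([-1.2287168 ,  0.42639708,  0.69226551]), 'torque': array([-0.04315807, -0.03502403,  0.01056937]), 'grip_width': 0.996912906608862}
scene {'vertical_fov': 46.36212478198215, 'cx': 313.5490406820668, 'cy': 197.31422854305745, 'R': array([[-0.60037075,  0.79970251, -0.00555553],
       [ 0.68025121,  0.50701629, -0.52933238],
       [-0.42049169, -0.32157483, -0.84839635]]), 't': array([ 0.28082995, -0.2926833 ,  1.58985859])}
top {'vertical_fov': 54.8034372893669, 'cx': 310.6992756580473, 'cy': 195.0465539939462, 'R': array([[-1.97616466e-02, -9.99794973e-01, -4.41455765e-03],
       [-9.77792098e-01,  2.02477960e-02, -2.08596837e-01],
       [ 2.08643454e-01,  1.94302611e-04, -9.77991754e-01]]), 't': array([0.03385526, 0.49048061, 0.88269455])}
wrist {'vertical_fov': 65.70646984690485, 'cx': 319.1817811685236, 'cy': 200.6898036677668, 'R': array([[ 0.3850786 , -0.92288298, -0.00121206],
       [-0.87923241, -0.36726363,  0.30342674],
       [-0.28047252, -0.11577746, -0.952854  ]]), 't': array([-0.64939928, -0.03767592,  0.39156884])}
```

View pics/top0.png

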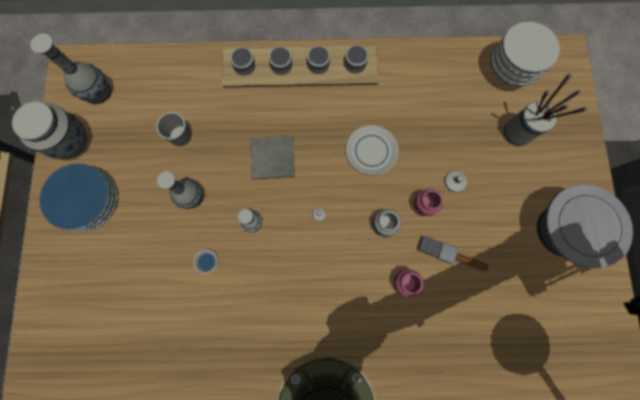

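View pics/scene0.png

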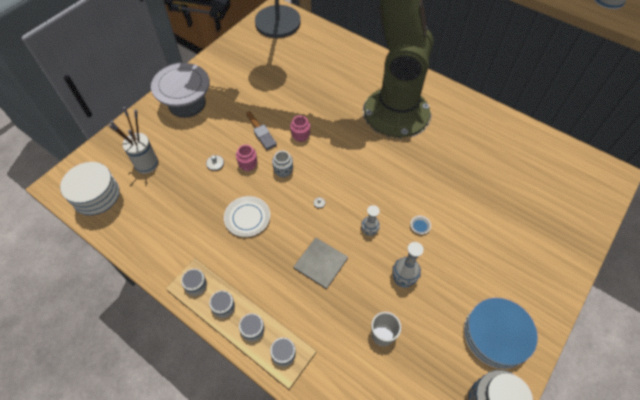

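Run:
```python
from h import *
for n in ['jar','lid','small_lid','tall_vase','short_vase','saucer','tile','water_cup','dish','brush']:
  for c in('top','scene'):
    for d in ctrl.spot_point(c,n)[:3]: print(n,c,round(d['score'],2),toworld(c,d['xyz']).round(4))
print(ctrl.get_state()['time'])
```

```text
jar top 0.83 [ 0.4715 -0.2604 -0.0031]
jar top 0.73 [ 0.2808 -0.1977  0.001 ]
jar top 0.57 [ 0.4208 -0.1528 -0.0045]
jar scene 0.8 [ 0.4689 -0.2621 -0.0038]
jar scene 0.66 [ 4.233e-01 -1.538e-01 -1.000e-04]
jar scene 0.64 [ 0.2787 -0.1967 -0.0046]
lid top 0.75 [ 0.6726  0.3588 -0.0039]
lid top 0.67 [ 5.313e-01 -3.470e-01  4.000e-04]
lid scene 0.44 [ 0.5286 -0.3437 -0.0048]
small_lid top 0.53 [0.4507 0.0045 0.0083]
small_lid scene 0.47 [ 0.6697  0.3671 -0.0038]
small_lid scene 0.38 [ 0.4511  0.0078 -0.0041]
tall_vase top 0.94 [5.025e-01 3.280e-01 5.000e-04]
tall_vase scene 0.89 [ 0.4977  0.3292 -0.0017]
tall_vase scene 0.68 [0.3369 0.289  0.0009]
short_vase top 0.81 [0.4297 0.1696 0.0017]
short_vase scene 0.63 [0.4366 0.1766 0.0048]
saucer top 0.76 [ 0.6164 -0.1366  0.0034]
saucer scene 0.88 [ 6.176e-01 -1.337e-01  2.000e-04]
saucer scene 0.39 [ 0.5002  0.3329 -0.0048]
tile top 0.85 [ 0.6019  0.1212 -0.0027]
tile scene 0.92 [ 0.6054  0.1264 -0.0021]
water_cup top 0.9 [ 0.6682  0.3618 -0.0021]
water_cup scene 0.63 [ 0.6691  0.3717 -0.0041]
dish scene 0.57 [ 0.3378  0.2904 -0.0016]
brush scene 0.84 [ 0.3416 -0.3174 -0.0027]
1.15
```

The views show the saucer at top px (372,150), tile (272,157), jar (387,222) and lid (456,181). The small lid is at (319,214), the short vase at (250,220), the tall vase at (185,190), and pink look-alikes at (430,202) and (408,283). I'll refine the positions by matching silhouettes against the known profiles.

```bash
cat > fit.py <<'E'
from h import *
from scipy.optimize import minimize
P={'jar':[(24,0),(31,18),(31,56),(24,64),(24,75)],
'lid':[(15,0),(15,6),(27,6),(27,11),(8,16),(8,40)],
'tall_vase':[(29,0),(36,35),(36,55),(12,100),(12,165),(19,180)],
'short_vase':[(21,0),(26,16),(26,32),(11,55),(11,96),(17,108)],
'saucer':[(45,0),(68,14)],'small_lid':[(17,0),(17,8),(6,28)],'water_cup':[(30,0),(36,75)],'dish':[(30,0),(30,14)]}
th=np.linspace(0,2*np.pi,48,endpoint=False)
def proj(cam,X):
    c=CP[cam]; f=200/np.tan(np.radians(c['vertical_fov'])/2)
    q=X@np.array(c['R']).T+np.array(c['t']); 
    return np.c_[c['cx']+f*q[:,0]/q[:,2],c['cy']+f*q[:,1]/q[:,2]]
CP={c:ctrl.camera_params(c) for c in('top','scene')}
S=4
def render(cam,name,xy,z0=0):
    m=np.zeros((400*S,640*S),np.uint8)
    if name=='tile':
        a=xy[2];c,s=np.cos(a),np.sin(a);X=[]
        for z in(0,.012):
            for u,v in((-1,-1),(1,-1),(1,1),(-1,1)): X.append([xy[0]+.055*(c*u-s*v),xy[1]+.055*(s*u+c*v),z])
        rings=[np.array(X)]
    else:
        R=[np.c_[xy[0]+r/1e3*np.cos(th),xy[1]+r/1e3*np.sin(th),np.full(48,z0+z/1e3)] for r,z in P[name]]
        rings=[np.vstack([R[i],R[i+1]]) for i in range(len(R)-1)]
    for r in rings:
        p=(proj(cam,r)+.5)*S
        h=cv2.convexHull(np.round(p*16).astype(np.int32))
        cv2.fillConvexPoly(m,h,1,shift=4)
    return m
def cost(masks,name,p,z0=0):
    t=0
    for cam,M in masks:
        m=render(cam,name,p,z0); t+= (1-(m&M).sum()/(m|M).sum())
    return t
def getmasks(name,guess,cams=('top','scene'),z0=0):
    out=[]
    for cam in cams:
        best=None
        g=proj(cam,np.array([[*guess[:2],z0+.02]]))[0]
        for d in ctrl.silhouettes(cam,name):
            ys,xs=np.nonzero(d['pixels']); 
            if len(xs)==0: continue
            e=np.hypot(xs.mean()-g[0],ys.mean()-g[1])
            if e<25 and (best is None or e<best[0]): best=(e,d['pixels'])
        if best is not None: out.append((cam,cv2.resize(best[1].astype(np.uint8),None,fx=S,fy=S,interpolation=cv2.INTER_NEAREST)))
        else: print('no mask',name,cam)
    return out
def fit(name,guess,cams=('top','scene'),z0=0):
    M=getmasks(name,guess,cams,z0)
    if not M: return
    for mm in ([M]+([[x] for x in M] if len(M)>1 else [])):
        n=len(guess); sim=np.array([guess]+[np.array(guess)+np.eye(n)[i]*(.008 if i<2 else .2) for i in range(n)])
        r=minimize(lambda p:cost(mm,name,p,z0),guess,method='Nelder-Mead',options=dict(initial_simplex=sim,xatol=2e-4,fatol=1e-4))
        print(name,[x[0] for x in mm],r.x.round(4),'cost',round(r.fun,3),flush=True)
E
python3 - <<'E'
from fit import *
fit('jar',[.421,-.153]);fit('lid',[.53,-.345]);fit('tall_vase',[.5,.328]);fit('short_vase',[.43,.172])
fit('saucer',[.617,-.135]);fit('tile',[.603,.123,0.]);fit('small_lid',[.45,.005]);fit('water_cup',[.668,.366]);fit('dish',[.338,.29])
print(ctrl.get_state()['time'])
E
python3 -c "
import cv2
a=cv2.imread('pics/top0.png')[110:310,140:500];cv2.imwrite('pics/topz.png',cv2.resize(a,None,fx=2.2,fy=2.2,interpolation=3))"
```

```text
jar ['top', 'scene'] [ 0.421  -0.1566] cost 0.165
jar ['top'] [ 0.4203 -0.1565] cost 0.041
jar ['scene'] [ 0.4242 -0.1545] cost 0.104
lid ['top', 'scene'] [ 0.53   -0.3444] cost 0.135
lid ['top'] [ 0.5292 -0.3452] cost 0.051
lid ['scene'] [ 0.531  -0.3435] cost 0.064
tall_vase ['top', 'scene'] [0.5032 0.3308] cost 0.119
tall_vase ['top'] [0.503  0.3298] cost 0.053
tall_vase ['scene'] [0.5029 0.3314] cost 0.056
short_vase ['top', 'scene'] [0.434 0.174] cost 0.189
short_vase ['top'] [0.434  0.1733] cost 0.04
short_vase ['scene'] [0.4344 0.1753] cost 0.13
saucer ['top', 'scene'] [ 0.6166 -0.1325] cost 0.097
saucer ['top'] [ 0.6165 -0.1351] cost 0.052
saucer ['scene'] [ 0.6169 -0.1318] cost 0.037
tile ['top', 'scene'] [0.604  0.1246 0.0506] cost 0.091
tile ['top'] [0.6037 0.123  0.0565] cost 0.031
tile ['scene'] [0.6046 0.1264 0.0465] cost 0.036
no mask small_lid top
small_lid ['scene'] [0.4503 0.0069] cost 0.114
water_cup ['top', 'scene'] [0.6685 0.3673] cost 0.188
water_cup ['top'] [0.6691 0.3662] cost 0.038
water_cup ['scene'] [0.6674 0.3688] cost 0.118
dish ['top', 'scene'] [0.3396 0.2878] cost 0.302
dish ['top'] [0.3396 0.2885] cost 0.099
dish ['scene'] [0.3354 0.2866] cost 0.196
2.05
```

View pics/topz.png

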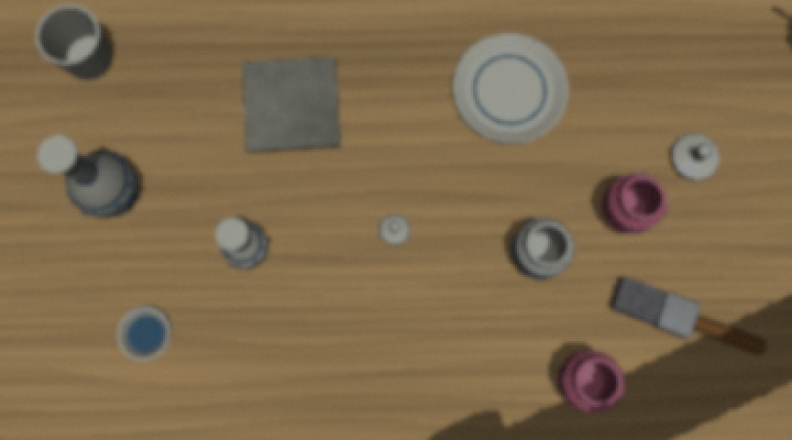

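```bash
cat > go.py <<'E'
import sys
from h import *
# usage: go.py x y z yawdeg(of jaw axis) : increments in tool frame for total motion
def axes():
    s=ctrl.get_state(); return s,Ro.from_rotvec(s['tool_rot'])
if __name__=='__main__':
    s,R=axes(); M=R.as_matrix()
    print('t',round(s['time'],2),'pos',s['position'].round(4),'w',round(s['grip_width'],3),'F',s['ft_force'].round(2))
    print('x',M[:,0].round(3),'y',M[:,1].round(3),'z',M[:,2].round(3),'jawyaw',np.degrees(np.arctan2(M[1,1],M[0,1])).round(1),'tilt',np.degrees(np.arccos(-M[2,0])).round(2))
    if len(sys.argv)>3:
        v=[float(a) for a in sys.argv[1:]]
        d=np.array(v[:3])-s['position']
        if len(v)>3:
            a=np.radians(v[3]); best=None
            for k in (0,np.pi):
                y=np.array([np.cos(a+k),np.sin(a+k),0]);x=np.array([0,0,-1.]);T=np.c_[x,y,np.cross(x,y)]
                r=Ro.from_matrix(M.T@T).as_rotvec()
                print('turn',r.round(3))
                print('  then shift in new frame cm',(T.T@d*100).round(2), )
        print('shift in present frame cm',(M.T@d*100).round(2),'dist mm',(np.linalg.norm(d)*1e3).round(1))
E
python3 go.py 0.421 -0.156 0.2 0
python3 - <<'E'
from h import *
s=ctrl.get_state();M=Ro.from_rotvec(s['tool_rot']).as_matrix();c=ctrl.camera_params('wrist')
R=np.array(c['R']);C=-R.T@np.array(c['t']);print('cam in tool',(M.T@(C-s['position'])).round(3),'axis',(M.T@R[2]).round(3))
E
```

```text
t 2.05 pos [ 0.25   -0.6     0.2226] w 0.999 F [ 0.95 -0.12  0.08]
x [ 0. -0. -1.] y [ 0.385 -0.923  0.   ] z [-0.923 -0.385  0.   ] jawyaw -67.4 tilt 0.01
turn [-1.176  0.    -0.   ]
  then shift in new frame cm [  2.26  17.1  -44.4 ]
turn [ 1.966 -0.    -0.   ]
  then shift in new frame cm [  2.26 -17.1   44.4 ]
shift in present frame cm [  2.25 -34.41 -32.86] dist mm 476.4
cam in tool [-0.162 -0.    -0.083] axis [0.953 0.    0.303]
```

Emit:
{"fn": "step_arm", "kwargs": {
  "increments": [0,-3,-2.8,0,0,0,0,-3.2,-3,0,0,0,0,-3.2,-3,0,0,0,0,-3.2,-3,0,0,0,0,-3.2,-3,0,0,0,0,-3.2,-3,0,0,0,0,-3.2,-3,0,0,0,0,-3.2,-3,0,0,0,0,-3.2,-3,0,0,0,0,-3.2,-3,0,0,0,0,-2.6,-3.06,0,0,0,0,0,0,0,0,0],
  "fingers": 100,
  "force": 15
}}

```text
time: 3.55
position: [0.4224, -0.1529, 0.223]
tool_rot: [2.002, 0.406, -2.0]
ft_force: [-0.2, -1.0, 0.4]
grip_width: 1.004
```

Emit:
{"fn": "step_arm", "kwargs": {
  "increments": [0,0,0,-0.168,0,0,0,0,0,-0.168,0,0,0,0,0,-0.168,0,0,0,0,0,-0.168,0,0,0,0,0,-0.168,0,0,0,0,0,-0.168,0,0,0,0,0,-0.168,0,0,0,0,0,0,0,0,0,0,0,0,0,0]
}}

```text
time: 4.68
position: [0.4208, -0.1566, 0.2226]
tool_rot: [1.212, 1.207, -1.212]
ft_force: [-0.4, -0.9, -0.1]
grip_width: 0.999
```

```bash
python3 go.py 0.421 -0.156 0.12 0
python3 - <<'E'
from h import *
snap('wrist','w1.png')
for n in['jar']:
  for d in ctrl.spot_point('wrist',n): print(n,round(d['score'],2),toworld('wrist',d['xyz']).round(4))
E
```

```text
t 4.67 pos [ 0.4208 -0.1566  0.2226] w 0.999 F [-0.44 -0.94 -0.06]
x [ 0. -0. -1.] y [ 1.    -0.003  0.   ] z [-0.003 -1.     0.   ] jawyaw -0.2 tilt 0.02
turn [-0.003  0.    -0.   ]
  then shift in new frame cm [10.26  0.02 -0.06]
turn [ 3.138 -0.    -0.   ]
  then shift in new frame cm [10.26 -0.02  0.06]
shift in present frame cm [10.26  0.02 -0.06] dist mm 102.6
jar 0.86 [ 0.4719 -0.2611 -0.0032]
jar 0.66 [ 0.4212 -0.158  -0.0016]
jar 0.65 [ 0.2811 -0.2037  0.0008]
```

View pics/w1.png

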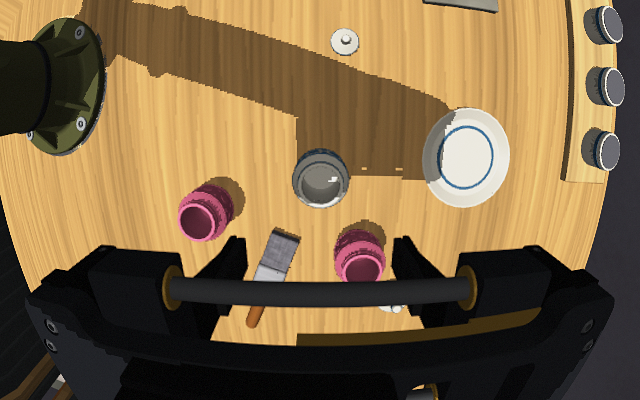

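The wrist view shows the jar at (320,180), directly under the tool, and the saucer at (466,157). I'll refine both with the fisheye model.

```bash
cat >> fit.py <<'E'
CP['wrist']=ctrl.camera_params('wrist')
_p=proj
def proj(cam,X):
    if cam!='wrist': return _p(cam,X)
    c=CP[cam]; f=200/np.tan(np.radians(c['vertical_fov'])/2)
    q=X@np.array(c['R']).T+np.array(c['t']); rho=np.hypot(q[:,0],q[:,1]); a=np.arctan2(rho,q[:,2])
    return np.c_[c['cx']+f*a*q[:,0]/rho,c['cy']+f*a*q[:,1]/rho]
E
python3 - <<'E'
from fit import *
fit('jar',[.421,-.157],('wrist',)); fit('saucer',[.617,-.134],('wrist',))
E
```

```text
jar ['wrist'] [ 0.4212 -0.1543] cost 0.026
saucer ['wrist'] [ 0.616  -0.1333] cost 0.028
```

Emit:
{"fn": "step_arm", "kwargs": {
  "increments": [2,0,-0.1,0,0,0,3,0,0,0,0,0,3,0,0,0,0,0,3,0,0,0,0,0,3,0,0,0,0,0,2.5,0,0,0,0,0,1.5,0,0,0,0,0,1,0,0,0,0,0,0.95,0,0,0,0,0,0,0,0,0,0,0,0,0,0,0,0,0]
}}

```text
time: 6.25
position: [0.4215, -0.1553, 0.0235]
tool_rot: [1.209, 1.208, -1.209]
ft_force: [-0.3, -0.0, -0.5]
grip_width: 1.004
```

Emit:
{"fn": "step_arm", "kwargs": {
  "increments": [0,0,0,0,0,0,0,0,0,0,0,0,0,0,0,0,0,0,0,0,0,0,0,0,0,0,0,0,0,0,0,0,0,0,0,0],
  "fingers": 0,
  "force": 15
}}

```text
time: 7.0
position: [0.4215, -0.1551, 0.0233]
tool_rot: [1.209, 1.208, -1.209]
ft_force: [1.6, -0.5, 0.9]
grip_width: 0.691
```

Emit:
{"fn": "step_arm", "kwargs": {
  "increments": [-1,0,0,0,0,0,-2,0,0,0,0,0,-3,0,0,0,0,0,-2,1,0,0,0,0,0,2.5,-0.4,0,0,0,0,3,-0.4,0,0,0,0,3,-0.4,0,0,0,0,3,-0.4,0,0,0,0,3,-0.4,0,0,0,0,2.5,-0.15,0,0,0,0,1.5,0,0,0,0,0,0,0,0,0,0]
}}

```text
time: 8.5
position: [0.616, -0.1333, 0.1027]
tool_rot: [1.209, 1.211, -1.209]
ft_force: [-1.2, -0.1, -1.9]
grip_width: 0.689
```

```bash
python3 go.py 0.6165 -0.1334 0.03 0
python3 - <<'E'
from h import *
snap('wrist','w2.png')
E
```

```text
t 8.5 pos [ 0.616  -0.1333  0.1027] w 0.689 F [-1.23 -0.08 -1.87]
x [-0.001  0.001 -1.   ] y [ 1.     0.001 -0.001] z [ 0.001 -1.    -0.001] jawyaw 0.0 tilt 0.08
turn [ 0.001 -0.001  0.001]
  then shift in new frame cm [7.27 0.05 0.01]
turn [-3.141e+00 -2.000e-03 -1.000e-03]
  then shift in new frame cm [ 7.27 -0.05 -0.01]
shift in present frame cm [7.27 0.06 0.02] dist mm 72.7
```

View pics/w2.png

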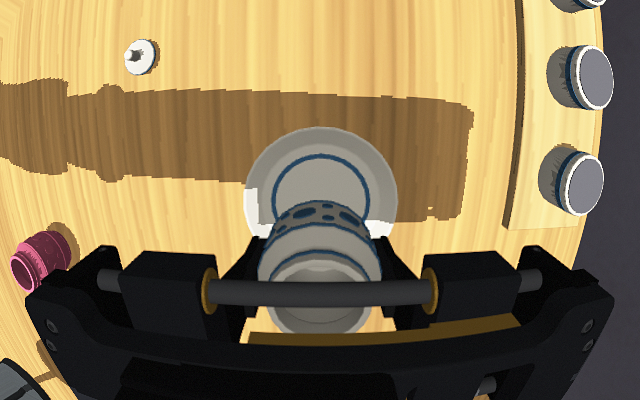

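The jar is held over the saucer, whose centre is near (320,195). Lowering it now.

Emit:
{"fn": "step_arm", "kwargs": {
  "increments": [1.5,0,0,0,0,0,2,0,0,0,0,0,1.5,0,0,0,0,0,1,0,0,0,0,0,0.6,0,0,0,0,0,0.4,0,0,0,0,0,0.25,0,0,0,0,0,0,0,0,0,0,0,0,0,0,0,0,0]
}}

```text
time: 9.68
position: [0.6163, -0.1337, 0.0309]
tool_rot: [1.209, 1.209, -1.209]
ft_force: [0.7, -0.8, -1.5]
grip_width: 0.692
```

Emit:
{"fn": "step_arm", "kwargs": {
  "increments": [0.1,0,0,0,0,0,0,0,0,0,0,0]
}}

```text
time: 9.93
position: [0.616, -0.1336, 0.0296]
tool_rot: [1.209, 1.209, -1.209]
ft_force: [-0.7, 0.7, -1.6]
grip_width: 0.693
```

Emit:
{"fn": "step_arm", "kwargs": {
  "increments": [0.05,0,0,0,0,0,0,0,0,0,0,0,0,0,0,0,0,0]
}}

```text
time: 10.3
position: [0.6161, -0.1337, 0.0293]
tool_rot: [1.209, 1.209, -1.209]
ft_force: [-1.5, -0.7, 1.5]
grip_width: 0.691
```

Emit:
{"fn": "step_arm", "kwargs": {
  "increments": [0,0,0,0,0,0,0,0,0,0,0,0,0,0,0,0,0,0,0,0,0,0,0,0],
  "fingers": 100
}}

```text
time: 10.8
position: [0.616, -0.1336, 0.029]
tool_rot: [1.209, 1.209, -1.209]
ft_force: [-0.1, 0.0, -0.1]
grip_width: 0.981
```

Emit:
{"fn": "step_arm", "kwargs": {
  "increments": [-1,0,0,0,0,0,-2,0,0,0,0,0,-3,0,0,0,0,0,-3,0,0,0,0,0,-3,0,0,0,0,0,-3,0,0,0,0,0,-3,0,0,0,0,0,0,0,0,0,0,0,0,0,0,0,0,0]
}}

```text
time: 11.92
position: [0.6158, -0.1336, 0.2093]
tool_rot: [1.209, 1.209, -1.209]
ft_force: [0.2, -0.0, -0.2]
grip_width: 1.001
```

```bash
python3 go.py 0.53 -0.3445 0.2 0
python3 - <<'E'
from fit import *
snap('wrist','w3.png')
ctrl.get_image('top');ctrl.get_image('scene')
fit('jar',[.6165,-.1333],('wrist','scene'),z0=.006)
fit('saucer',[.6165,-.1333],('wrist','scene'))
E
```

```text
t 11.93 pos [ 0.6158 -0.1336  0.2093] w 1.001 F [ 0.22 -0.02 -0.2 ]
x [ 0. -0. -1.] y [1. 0. 0.] z [ 0. -1.  0.] jawyaw 0.0 tilt 0.02
turn [ 0.  0. -0.]
  then shift in new frame cm [ 0.93 -8.58 21.09]
turn [-3.142e+00  0.000e+00  1.000e-03]
  then shift in new frame cm [  0.93   8.58 -21.09]
shift in present frame cm [ 0.94 -8.58 21.09] dist mm 227.9
jar ['wrist', 'scene'] [ 0.6157 -0.1333] cost 0.092
jar ['wrist'] [ 0.6157 -0.1334] cost 0.021
jar ['scene'] [ 0.6164 -0.1328] cost 0.069
no mask saucer scene
saucer ['wrist'] [ 0.6161 -0.1335] cost 0.328
```

View pics/w3.png

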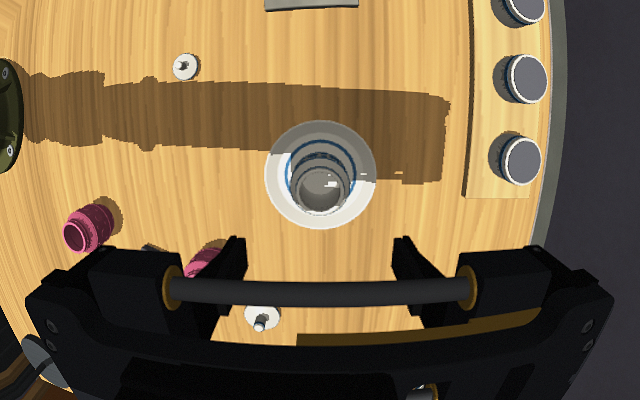

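The jar stands centred on the saucer, with its mouth at (320,190). Next, the lid.

Emit:
{"fn": "step_arm", "kwargs": {
  "increments": [0,-0.8,2,0,0,0,0,-1.2,3,0,0,0,0,-1.2,3,0,0,0,0,-1.2,3,0,0,0,0,-1.2,3,0,0,0,0,-1.2,3,0,0,0,0,-1.2,3,0,0,0,0,-0.58,1.09,0,0,0,0,0,0,0,0,0,0,0,0,0,0,0],
  "fingers": 50
}}

```text
time: 13.52
position: [0.5312, -0.3425, 0.2091]
tool_rot: [1.208, 1.211, -1.206]
ft_force: [0.4, 0.3, -0.1]
grip_width: 0.499
```

```bash
python3 - <<'E'
from fit import *
snap('wrist','w4.png')
fit('lid',[.53,-.3445],('wrist',))
E
python3 go.py 0.53 -0.3445 0.019 0
```

```text
lid ['wrist'] [ 0.5293 -0.3442] cost 0.05
t 13.62 pos [ 0.5312 -0.3426  0.2092] w 0.5 F [-0.37 -0.32  0.6 ]
x [ 0.     0.001 -1.   ] y [1.    0.003 0.   ] z [ 0.003 -1.    -0.001] jawyaw 0.2 tilt 0.04
turn [ 0.003 -0.001 -0.   ]
  then shift in new frame cm [19.02 -0.12  0.19]
turn [-3.139e+00  1.000e-03 -1.000e-03]
  then shift in new frame cm [19.02  0.12 -0.19]
shift in present frame cm [19.02 -0.13  0.2 ] dist mm 190.2
```

View pics/w4.png

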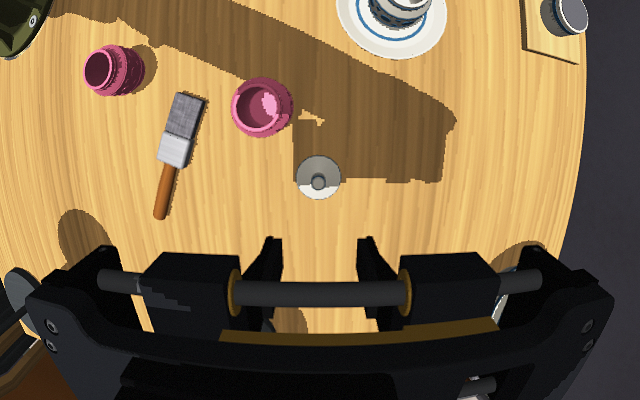

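The lid is under the tool, knob at (318,182). Descending with a small correction.

Emit:
{"fn": "step_arm", "kwargs": {
  "increments": [2,-0.15,0.17,0,0,0,3,0,0,0,0,0,3,0,0,0,0,0,3,0,0,0,0,0,3,0,0,0,0,0,2,0,0,0,0,0,1.5,0,0,0,0,0,1,0,0,0,0,0,0.5,0,0,0,0,0,0,0,0,0,0,0,0,0,0,0,0,0]
}}

```text
time: 15.0
position: [0.5292, -0.3465, 0.0199]
tool_rot: [1.209, 1.208, -1.209]
ft_force: [-0.1, -0.2, -0.4]
grip_width: 0.503
```

Emit:
{"fn": "step_arm", "kwargs": {
  "increments": [0,0,0,0,0,0,0,0,0,0,0,0,0,0,0,0,0,0,0,0,0,0,0,0,0,0,0,0,0,0,0,0,0,0,0,0],
  "fingers": 0,
  "force": 12
}}

```text
time: 15.75
position: [0.5289, -0.3462, 0.0191]
tool_rot: [1.209, 1.209, -1.209]
ft_force: [-0.2, -0.1, -0.6]
grip_width: 0.18
```

Emit:
{"fn": "step_arm", "kwargs": {
  "increments": [-1,0,0,0,0,0,-2,0,0,0,0,0,-3,0,0,0,0,0,-3,0,0,0,0,0,-3,0,0,0,0,0,-2,0,0,0,0,0,0,0,0,0,0,0]
}}

```text
time: 16.62
position: [0.5298, -0.3468, 0.1615]
tool_rot: [1.209, 1.205, -1.208]
ft_force: [-0.3, -0.6, -0.6]
grip_width: 0.172
```

Emit:
{"fn": "step_arm", "kwargs": {
  "increments": [0,0.6,-1.5,0,0,0,0,1,-2.5,0,0,0,0,1,-2.5,0,0,0,0,1,-2.5,0,0,0,0,1,-2.5,0,0,0,0,1,-2.5,0,0,0,0,1,-2.5,0,0,0,0,1,-2.5,0,0,0,0,0.7,-1.4,0,0,0,0,0.4,-0.7,0,0,0,0,0,0,0,0,0,0,0,0,0,0,0]
}}

```text
time: 18.12
position: [0.6153, -0.1366, 0.1589]
tool_rot: [1.21, 1.208, -1.211]
ft_force: [0.1, 0.2, 0.0]
grip_width: 0.181
```

```bash
python3 - <<'E'
from fit import *
snap('wrist','w5.png');snap('scene','s5.png');snap('top','t5.png')
z=ctrl.get_state()['position']
fit('lid',[.6158,-.1334],('wrist','top','scene'),z0=z[2]-.019)
fit('jar',[.6158,-.1334],('wrist','top','scene'),z0=.006)
E
python3 go.py 0.6158 -0.1354 0.095 0
```

```text
lid ['wrist', 'top', 'scene'] [ 0.6154 -0.1336] cost 1.514
lid ['wrist'] [ 0.6151 -0.1344] cost 0.27
lid ['top'] [ 0.6144 -0.1225] cost 0.911
lid ['scene'] [ 0.6169 -0.1322] cost 0.303
no mask jar wrist
jar ['top', 'scene'] [ 0.6161 -0.1313] cost 0.584
jar ['top'] [ 0.6104 -0.1318] cost 0.468
jar ['scene'] [ 0.6171 -0.1312] cost 0.06
t 18.57 pos [ 0.6157 -0.1353  0.1591] w 0.176 F [ 0.05  0.96 -1.45]
x [ 0. -0. -1.] y [ 1. -0.  0.] z [-0. -1.  0.] jawyaw -0.0 tilt 0.01
turn [-0.  0. -0.]
  then shift in new frame cm [6.41 0.01 0.01]
turn [ 3.141 -0.    -0.   ]
  then shift in new frame cm [ 6.41 -0.01 -0.01]
shift in present frame cm [6.41 0.01 0.01] dist mm 64.1
```

View pics/w5.png

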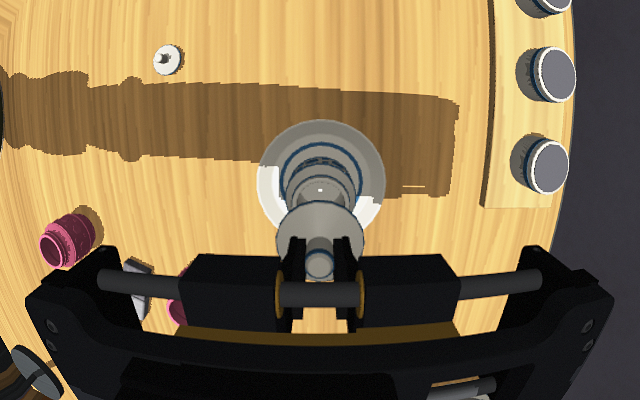

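The lid is held level above the jar, flange at (320,232). Lowering.

Emit:
{"fn": "step_arm", "kwargs": {
  "increments": [1,0,0,0,0,0,1.5,0,0,0,0,0,1.3,0,0,0,0,0,1,0,0,0,0,0,0.6,0,0,0,0,0,0.4,0,0,0,0,0,0.3,0,0,0,0,0,0.2,0,0,0,0,0,0,0,0,0,0,0,0,0,0,0,0,0]
}}

```text
time: 19.82
position: [0.6159, -0.1352, 0.0963]
tool_rot: [1.209, 1.209, -1.209]
ft_force: [0.3, 0.1, -0.4]
grip_width: 0.183
```

Emit:
{"fn": "step_arm", "kwargs": {
  "increments": [0.1,0,0,0,0,0,0,0,0,0,0,0,0,0,0,0,0,0]
}}

```text
time: 20.2
position: [0.6157, -0.1352, 0.0951]
tool_rot: [1.209, 1.209, -1.209]
ft_force: [-0.7, -0.3, -1.6]
grip_width: 0.183
```

Emit:
{"fn": "step_arm", "kwargs": {
  "increments": [0.07,0,0,0,0,0,0,0,0,0,0,0,0,0,0,0,0,0]
}}

```text
time: 20.58
position: [0.6157, -0.1352, 0.0943]
tool_rot: [1.209, 1.209, -1.209]
ft_force: [-1.0, -0.5, -0.2]
grip_width: 0.179
```

Emit:
{"fn": "step_arm", "kwargs": {
  "increments": [0.04,0,0,0,0,0,0,0,0,0,0,0,0,0,0,0,0,0]
}}

```text
time: 20.95
position: [0.6158, -0.1352, 0.0941]
tool_rot: [1.209, 1.209, -1.209]
ft_force: [-0.1, 0.5, 0.5]
grip_width: 0.175
```

Emit:
{"fn": "step_arm", "kwargs": {
  "increments": [0,0,0,0,0,0,0,0,0,0,0,0,0,0,0,0,0,0,0,0,0,0,0,0],
  "fingers": 50
}}

```text
time: 21.45
position: [0.6156, -0.1352, 0.0939]
tool_rot: [1.209, 1.209, -1.209]
ft_force: [-0.2, -0.9, 0.0]
grip_width: 0.48
```

Emit:
{"fn": "step_arm", "kwargs": {
  "increments": [-1,0,0,0,0,0,-2,0,0,0,0,0,-3,0,0,0,0,0,-4,0,0,0,0,0,-4,0,0,0,0,0,-4,0,0,0,0,0,0,0,0,0,0,0,0,0,0,0,0,0]
}}

```text
time: 22.45
position: [0.6156, -0.1351, 0.2746]
tool_rot: [1.209, 1.208, -1.209]
ft_force: [-0.9, -0.6, -0.5]
grip_width: 0.501
```

```bash
python3 - <<'E'
from fit import *
snap('wrist','w6.png');snap('scene','s6.png')
fit('lid',[.6158,-.1334],('wrist','scene'),z0=.075)
a=cv2.imread('pics/w6.png')[80:260,200:440];b=cv2.imread('pics/s6.png')[140:260,160:320]
cv2.imwrite('pics/c6.png',np.hstack([cv2.resize(a,(400,300)),cv2.resize(b,(400,300))]))
fit('tile',[.604,.1247,.05],('wrist',))
E
python3 go.py 0.503 0.3305 0.27 0
```

```text
lid ['wrist', 'scene'] [ 0.6151 -0.1322] cost 0.125
lid ['wrist'] [ 0.615  -0.1325] cost 0.043
lid ['scene'] [ 0.6151 -0.1321] cost 0.079
no mask tile wrist
t 22.7 pos [ 0.6152 -0.1352  0.2729] w 0.504 F [-0.44  0.65  0.61]
x [-0.002  0.    -1.   ] y [ 1.    -0.    -0.002] z [-0. -1. -0.] jawyaw -0.0 tilt 0.11
turn [-0.    -0.     0.002]
  then shift in new frame cm [  0.29 -11.22 -46.57]
turn [3.142e+00 3.000e-03 1.000e-03]
  then shift in new frame cm [ 0.29 11.22 46.57]
shift in present frame cm [  0.33 -11.22 -46.57] dist mm 479.0
```

View pics/c6.png

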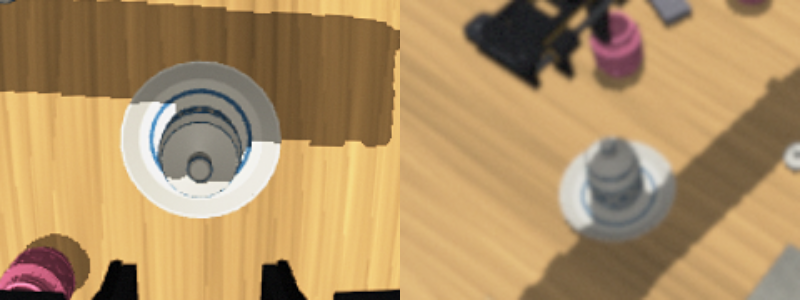

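The lid sits level on the jar in both views. Moving to the tall vase.

Emit:
{"fn": "step_arm", "kwargs": {
  "increments": [0,-0.5,-2,0,0,0,0,-1,-4.2,0,0,0,0,-1,-4.2,0,0,0,0,-1,-4.2,0,0,0,0,-1,-4.2,0,0,0,0,-1,-4.2,0,0,0,0,-1,-4.2,0,0,0,0,-1,-4.2,0,0,0,0,-1,-4.2,0,0,0,0,-1,-4.2,0,0,0,0,-1,-4.2,0,0,0,0,-0.7,-2.5,0,0,0],
  "fingers": 75
}}

```text
time: 24.2
position: [0.5006, 0.3337, 0.2739]
tool_rot: [1.206, 1.213, -1.206]
ft_force: [-0.0, 0.7, -0.3]
grip_width: 0.751
```

Emit:
{"fn": "step_arm", "kwargs": {
  "increments": [0,0,0,0,0,0,0,0,0,0,0,0]
}}

```text
time: 24.45
position: [0.5035, 0.3291, 0.2737]
tool_rot: [1.208, 1.208, -1.21]
ft_force: [0.4, 0.3, 0.7]
grip_width: 0.753
```

```bash
python3 - <<'E'
from fit import *
snap('wrist','w7.png')
fit('tall_vase',[.503,.3305],('wrist',));fit('tile',[.604,.1247,.05],('wrist',))
E
python3 go.py 0.503 0.3305 0.118 0
```

```text
tall_vase ['wrist'] [0.5023 0.3319] cost 0.033
tile ['wrist'] [0.6034 0.1241 0.0615] cost 0.719
t 24.6 pos [0.5044 0.3283 0.2738] w 0.751 F [0.48 0.08 0.43]
x [ 0.    -0.001 -1.   ] y [ 1.    -0.002  0.   ] z [-0.002 -1.     0.001] jawyaw -0.1 tilt 0.05
turn [-0.002  0.001 -0.   ]
  then shift in new frame cm [15.58 -0.14 -0.22]
turn [ 3.139e+00 -0.000e+00 -1.000e-03]
  then shift in new frame cm [15.58  0.14  0.22]
shift in present frame cm [15.58 -0.14 -0.23] dist mm 155.9
```

View pics/w7.png

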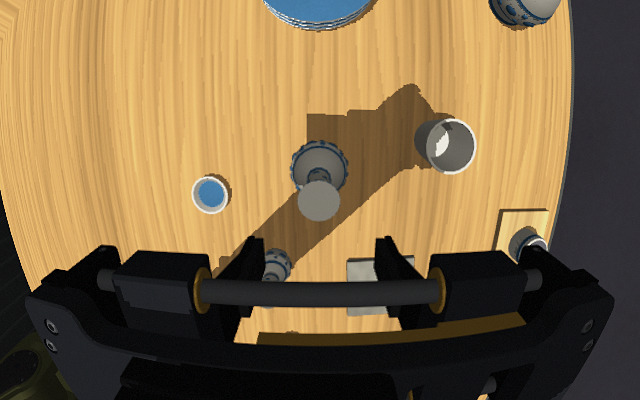

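The vase rim is at (318,200) under the tool, and a small correction is needed. Descending over the neck.

Emit:
{"fn": "step_arm", "kwargs": {
  "increments": [1,-0.2,-0.3,0,0,0,2,0,0,0,0,0,2.5,0,0,0,0,0,2.5,0,0,0,0,0,2.5,0,0,0,0,0,2,0,0,0,0,0,1.5,0,0,0,0,0,1,0,0,0,0,0,0.5,0,0,0,0,0,0,0,0,0,0,0,0,0,0,0,0,0]
}}

```text
time: 25.98
position: [0.5021, 0.3331, 0.1196]
tool_rot: [1.21, 1.209, -1.208]
ft_force: [-0.5, 0.4, -0.7]
grip_width: 0.748
```

Emit:
{"fn": "step_arm", "kwargs": {
  "increments": [0,0,0,0,0,0,0,0,0,0,0,0,0,0,0,0,0,0,0,0,0,0,0,0,0,0,0,0,0,0,0,0,0,0,0,0],
  "fingers": 0,
  "force": 25
}}

```text
time: 26.72
position: [0.502, 0.3328, 0.119]
tool_rot: [1.21, 1.209, -1.209]
ft_force: [0.5, -1.1, 0.2]
grip_width: 0.288
```

```bash
python3 - <<'E'
from fit import *
snap('wrist','w8.png')
E
python3 go.py 0.503 0.331 0.119 0
```

```text
t 26.77 pos [0.502  0.3327 0.119 ] w 0.286 F [ 0.74 -0.27  0.36]
x [ 0. -0. -1.] y [ 1. -0.  0.] z [-0. -1.  0.] jawyaw -0.0 tilt 0.03
turn [-0.  0. -0.]
  then shift in new frame cm [-0.    0.1   0.17]
turn [ 3.141e+00 -1.000e-03 -0.000e+00]
  then shift in new frame cm [-0.   -0.1  -0.17]
shift in present frame cm [-0.    0.1   0.17] dist mm 2.0
```

View pics/w8.png

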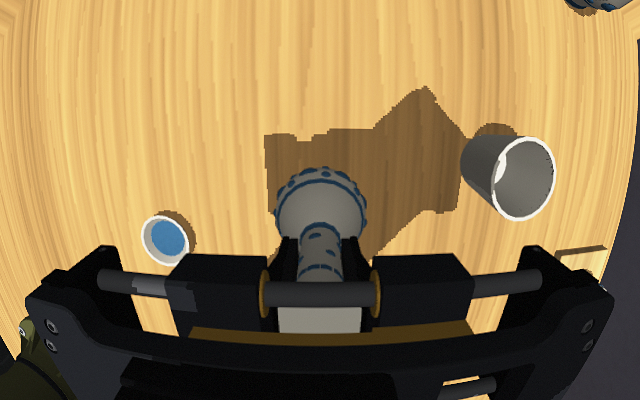

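Emit:
{"fn": "step_arm", "kwargs": {
  "increments": [-0.5,0,0,0,0,0,-1.5,0,0,0,0,0,-2,0,0,0,0,0,-2,0,0,0,0,0,-1.5,0,0,0,0,0,-0.5,0,0,0,0,0,0,0,0,0,0,0]
}}

```text
time: 27.65
position: [0.5017, 0.3327, 0.1991]
tool_rot: [1.209, 1.209, -1.209]
ft_force: [0.2, -0.3, -4.0]
grip_width: 0.286
```

Emit:
{"fn": "step_arm", "kwargs": {
  "increments": [0,0.4,0.8,0,0,0,0,0.8,1.6,0,0,0,0,1,2,0,0,0,0,1.1,2.2,0,0,0,0,1.1,2.2,0,0,0,0,1.1,2.2,0,0,0,0,1.1,2.2,0,0,0,0,1.1,2.2,0,0,0,0,1,2,0,0,0,0,0.8,1.7,0,0,0,0,0.5,1.1,0,0,0,0,0.2,0.5,0,0,0]
}}

```text
time: 29.15
position: [0.6039, 0.1252, 0.1988]
tool_rot: [1.21, 1.209, -1.21]
ft_force: [0.3, -0.2, -3.3]
grip_width: 0.284
```

Emit:
{"fn": "step_arm", "kwargs": {
  "increments": [0,0,0,0,0,0,0,0,0,0,0,0]
}}

```text
time: 29.4
position: [0.6033, 0.1271, 0.199]
tool_rot: [1.208, 1.21, -1.208]
ft_force: [-0.6, -0.3, -4.1]
grip_width: 0.289
```

```bash
python3 - <<'E'
from fit import *
snap('wrist','w9.png');snap('top','t9.png');snap('scene','s9.png')
z=ctrl.get_state()['position'];print(z)
fit('tall_vase',[.604,.1247],('top','scene'),z0=z[2]-.119)
fit('tile',[.604,.1247,.05],('wrist',))
a=cv2.imread('pics/s9.png')[130:330,240:480];cv2.imwrite('pics/c9.png',np.hstack([cv2.resize(cv2.imread('pics/w9.png'),(400,300)),cv2.resize(a,(400,300))]))
E
python3 go.py 0.604 0.1258 0.132 0
```

```text
[0.60341451 0.12663913 0.19899841]
no mask tall_vase top
tall_vase ['scene'] [0.6039 0.128 ] cost 0.505
no mask tile wrist
t 29.7 pos [0.6036 0.1261 0.1989] w 0.285 F [-0.88 -0.27 -3.65]
x [ 0. -0. -1.] y [1.    0.001 0.   ] z [ 0.001 -1.     0.   ] jawyaw 0.0 tilt 0.0
turn [ 0.001  0.    -0.   ]
  then shift in new frame cm [6.69 0.04 0.03]
turn [-3.141  0.     0.   ]
  then shift in new frame cm [ 6.69 -0.04 -0.03]
shift in present frame cm [6.69 0.04 0.03] dist mm 67.0
```

View pics/c9.png

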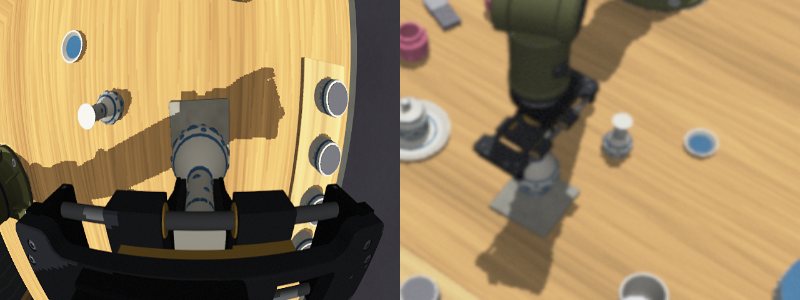

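The vase hangs upright over the tile. Lowering slowly.

Emit:
{"fn": "step_arm", "kwargs": {
  "increments": [0.8,0,0,0,0,0,1.5,0,0,0,0,0,1.5,0,0,0,0,0,1.2,0,0,0,0,0,0.8,0,0,0,0,0,0.5,0,0,0,0,0,0.25,0,0,0,0,0,0,0,0,0,0,0,0,0,0,0,0,0]
}}

```text
time: 30.82
position: [0.6039, 0.1259, 0.1339]
tool_rot: [1.21, 1.209, -1.209]
ft_force: [1.1, -0.8, -3.5]
grip_width: 0.286
```

Emit:
{"fn": "step_arm", "kwargs": {
  "increments": [0.1,0,0,0,0,0,0,0,0,0,0,0,0,0,0,0,0,0]
}}

```text
time: 31.2
position: [0.6037, 0.1258, 0.1325]
tool_rot: [1.209, 1.209, -1.209]
ft_force: [0.5, 0.9, -3.6]
grip_width: 0.285
```

Emit:
{"fn": "step_arm", "kwargs": {
  "increments": [0.07,0,0,0,0,0,0,0,0,0,0,0,0,0,0,0,0,0]
}}

```text
time: 31.58
position: [0.6037, 0.1258, 0.1317]
tool_rot: [1.209, 1.209, -1.209]
ft_force: [-0.4, -0.2, -3.0]
grip_width: 0.279
```

Emit:
{"fn": "step_arm", "kwargs": {
  "increments": [0.06,0,0,0,0,0,0,0,0,0,0,0,0,0,0,0,0,0]
}}

```text
time: 31.95
position: [0.6037, 0.1258, 0.1311]
tool_rot: [1.209, 1.209, -1.209]
ft_force: [0.4, 0.1, -2.8]
grip_width: 0.287
```

Emit:
{"fn": "step_arm", "kwargs": {
  "increments": [0.04,0,0,0,0,0,0,0,0,0,0,0,0,0,0,0,0,0]
}}

```text
time: 32.33
position: [0.6039, 0.1259, 0.131]
tool_rot: [1.209, 1.209, -1.209]
ft_force: [0.2, 0.5, -1.6]
grip_width: 0.29
```

Emit:
{"fn": "step_arm", "kwargs": {
  "increments": [0.04,0,0,0,0,0,0,0,0,0,0,0,0,0,0,0,0,0]
}}

```text
time: 32.7
position: [0.6041, 0.126, 0.1309]
tool_rot: [1.21, 1.209, -1.208]
ft_force: [0.8, -0.5, 1.4]
grip_width: 0.285
```

Emit:
{"fn": "step_arm", "kwargs": {
  "increments": [0,0,0,0,0,0,0,0,0,0,0,0,0,0,0,0,0,0,0,0,0,0,0,0],
  "fingers": 80
}}

```text
time: 33.2
position: [0.6036, 0.1257, 0.1302]
tool_rot: [1.209, 1.209, -1.209]
ft_force: [0.4, 0.3, -0.7]
grip_width: 0.651
```

Emit:
{"fn": "step_arm", "kwargs": {
  "increments": [-1,0,0,0,0,0,-2,0,0,0,0,0,-3,0,0,0,0,0,-3,0,0,0,0,0,-3,0,0,0,0,0,-1.5,0,0,0,0,0,0,0,0,0,0,0,0,0,0,0,0,0]
}}

```text
time: 34.2
position: [0.6031, 0.1256, 0.2642]
tool_rot: [1.208, 1.21, -1.211]
ft_force: [0.2, -0.8, 0.3]
grip_width: 0.8
```

```bash
python3 - <<'E'
from fit import *
snap('wrist','w10.png');snap('top','t10.png');snap('scene','s10.png')
fit('tall_vase',[.604,.1247],('wrist','scene'),z0=.012)
fit('short_vase',[.434,.174],('wrist','scene'))
a=cv2.imread('pics/s10.png')[130:330,240:480];cv2.imwrite('pics/c10.png',np.hstack([cv2.resize(cv2.imread('pics/w10.png'),(400,300)),cv2.resize(a,(400,300))]))
E
python3 go.py 0.434 0.174 0.26 45
```

```text
tall_vase ['wrist', 'scene'] [0.6035 0.1251] cost 0.145
tall_vase ['wrist'] [0.6036 0.1245] cost 0.038
tall_vase ['scene'] [0.6041 0.1268] cost 0.093
short_vase ['wrist', 'scene'] [0.4343 0.1744] cost 0.144
short_vase ['wrist'] [0.4337 0.1746] cost 0.065
short_vase ['scene'] [0.4345 0.1746] cost 0.074
t 34.55 pos [0.6035 0.1258 0.2648] w 0.8 F [ 0.07 -0.52 -0.47]
x [-0.001 -0.    -1.   ] y [ 1.     0.    -0.001] z [ 0. -1.  0.] jawyaw 0.0 tilt 0.05
turn [-0.785 -0.     0.001]
  then shift in new frame cm [  0.48  -8.58 -15.4 ]
turn [2.356e+00 1.000e-03 0.000e+00]
  then shift in new frame cm [ 0.48  8.58 15.4 ]
shift in present frame cm [  0.5  -16.95  -4.82] dist mm 176.3
```

View pics/c10.png

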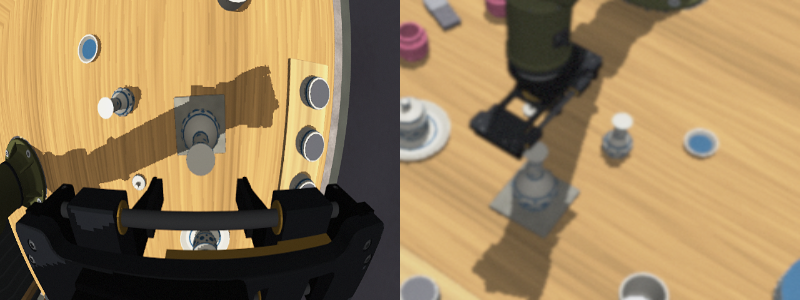

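The tall vase stands centred on the tile. Moving to the short vase and turning the gripper by 45°, so it will clear the neighbouring pieces when placing.

Emit:
{"fn": "step_arm", "kwargs": {
  "increments": [0,-1.5,-0.4,0,0,0,0,-3,-0.9,0,0,0,0,-3.5,-1,0,0,0,0,-3.5,-1,0,0,0,0,-3.45,-1,0,0,0,0,-2,-0.57,0,0,0,0,0,0,-0.157,0,0,0,0,0,-0.157,0,0,0,0,0,-0.157,0,0,0,0,0,-0.157,0,0,0,0,0,-0.157,0,0,0,0,0,0,0,0],
  "fingers": 70
}}

```text
time: 36.05
position: [0.4333, 0.1748, 0.2652]
tool_rot: [0.615, 1.481, -0.615]
ft_force: [1.0, -0.0, -0.3]
grip_width: 0.703
```

Emit:
{"fn": "step_arm", "kwargs": {
  "increments": [0,0,0,0,0,0,0,0,0,0,0,0,0,0,0,0,0,0]
}}

```text
time: 36.42
position: [0.4341, 0.1745, 0.2653]
tool_rot: [0.615, 1.482, -0.615]
ft_force: [-0.1, -0.7, -0.9]
grip_width: 0.699
```

```bash
python3 - <<'E'
from fit import *
snap('wrist','w11.png')
fit('short_vase',[.434,.1745],('wrist',))
E
python3 go.py 0.434 0.1745 0.057 45
```

```text
short_vase ['wrist'] [0.4332 0.1746] cost 0.057
t 36.52 pos [0.4342 0.1745 0.2653] w 0.701 F [-0.12 -0.5   0.12]
x [-0. -0. -1.] y [ 0.708  0.706 -0.   ] z [ 0.706 -0.708 -0.   ] jawyaw 44.9 tilt 0.01
turn [-0.001 -0.     0.   ]
  then shift in new frame cm [ 2.083e+01 -1.000e-02 -1.000e-02]
turn [3.141 0.    0.   ]
  then shift in new frame cm [2.083e+01 1.000e-02 1.000e-02]
shift in present frame cm [ 2.083e+01 -1.000e-02 -1.000e-02] dist mm 208.3
```

View pics/w11.png

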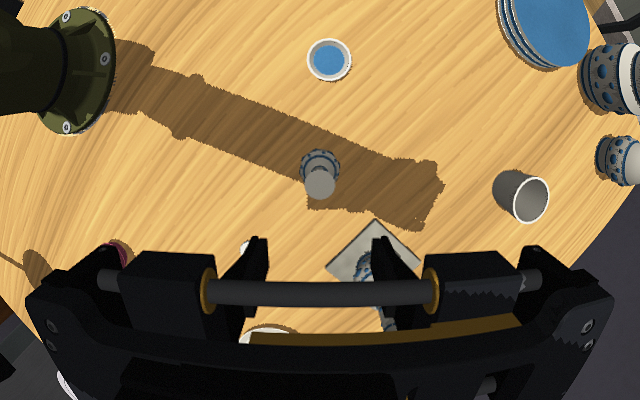

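The rim is at (320,182), right under the tool. Descending.

Emit:
{"fn": "step_arm", "kwargs": {
  "increments": [2,0,0,0,0,0,3,0,0,0,0,0,3,0,0,0,0,0,3,0,0,0,0,0,3,0,0,0,0,0,2.5,0,0,0,0,0,2,0,0,0,0,0,1.5,0,0,0,0,0,0.8,0,0,0,0,0,0,0,0,0,0,0,0,0,0,0,0,0]
}}

```text
time: 37.9
position: [0.4348, 0.1747, 0.058]
tool_rot: [0.615, 1.481, -0.614]
ft_force: [0.3, 0.3, 0.3]
grip_width: 0.702
```

Emit:
{"fn": "step_arm", "kwargs": {
  "increments": [0,0,0,0,0,0,0,0,0,0,0,0,0,0,0,0,0,0,0,0,0,0,0,0,0,0,0,0,0,0,0,0,0,0,0,0],
  "fingers": 0,
  "force": 18
}}

```text
time: 38.65
position: [0.4344, 0.1746, 0.0576]
tool_rot: [0.614, 1.482, -0.614]
ft_force: [-0.9, 0.2, 2.6]
grip_width: 0.34
```

Emit:
{"fn": "step_arm", "kwargs": {
  "increments": [-1,0,0,0,0,0,-2,0,0,0,0,0,-3,0,0,0,0,0,-3,0,0,0,0,0,-3,0,0,0,0,0,-2,0,0,0,0,0,0,0,0,0,0,0,0,0,0,0,0,0]
}}

```text
time: 39.65
position: [0.4335, 0.1742, 0.1964]
tool_rot: [0.613, 1.483, -0.615]
ft_force: [-0.9, -0.6, -2.2]
grip_width: 0.344
```

```bash
python3 go.py 0.610 -0.0045 0.2 45;python3 - <<'E'
from fit import *
snap('wrist','w12.png')
E
```

```text
t 39.65 pos [0.4335 0.1742 0.1964] w 0.344 F [-0.85 -0.6  -2.22]
x [-0.001 -0.001 -1.   ] y [ 0.707  0.707 -0.001] z [ 0.707 -0.707 -0.001] jawyaw 45.0 tilt 0.08
turn [-0.    -0.001  0.001]
  then shift in new frame cm [-0.36 -0.16 25.12]
turn [3.141e+00 2.000e-03 1.000e-03]
  then shift in new frame cm [ -0.36   0.16 -25.12]
shift in present frame cm [-0.37 -0.15 25.12] dist mm 251.2
```

View pics/w12.png

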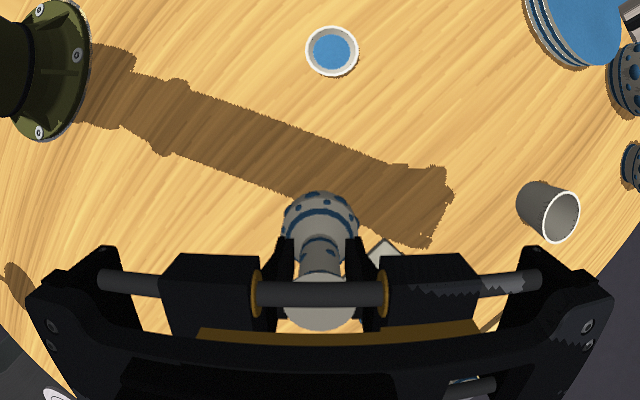

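Grip width is about 30 mm, but the neck is 22, so the fingers are bearing on the shoulder or the flare. I'll look closer before carrying the vase.

Run:
```python
from fit import *
snap('scene','s12.png')
a=cv2.imread('pics/w12.png')[180:340,220:420];b=cv2.imread('pics/s12.png')[100:300,300:500]
cv2.imwrite('pics/c12.png',np.hstack([cv2.resize(a,(450,360),interpolation=3),cv2.resize(b,(360,360),interpolation=3)])[:, :800])
z=ctrl.get_state()['position'][2]
fit('short_vase',[.434,.1745],('scene',),z0=z-.0576)
M=getmasks('short_vase',[.434,.1745],('wrist',),z-.05)
for dz in np.arange(-.07,-.03,.004):
  if M: print(round(dz,3),round(cost(M,'short_vase',[.434,.1744],z+dz),3))
```

```text
short_vase ['scene'] [0.4418 0.1572] cost 0.849
-0.07 0.399
-0.066 0.358
-0.062 0.316
-0.058 0.314
-0.054 0.356
-0.05 0.398
-0.046 0.439
-0.042 0.479
-0.038 0.522
-0.034 0.568
-0.03 0.606
```

View pics/c12.png

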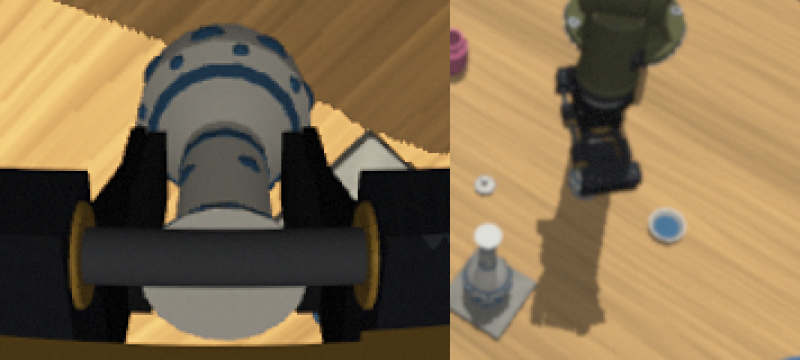

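The fingers hold it under the flared rim: there is a gap at the neck, it has not slipped, and it hangs upright. The rim is wider than the gap, so it cannot drop through. Carrying on gently.

Emit:
{"fn": "step_arm", "kwargs": {
  "increments": [-0.2,0,0.8,0,0,0,0,0,1.6,0,0,0,0,0,2.2,0,0,0,0,0,2.6,0,0,0,0,0,2.7,0,0,0,0,0,2.7,0,0,0,0,0,2.7,0,0,0,0,0,2.7,0,0,0,0,0,2.6,0,0,0,0,0,2.1,0,0,0,0,0,1.5,0,0,0,0,0,0.9,0,0,0]
}}

```text
time: 41.35
position: [0.6121, -0.0036, 0.1992]
tool_rot: [0.615, 1.482, -0.615]
ft_force: [0.7, -0.3, -1.2]
grip_width: 0.34
```

Emit:
{"fn": "step_arm", "kwargs": {
  "increments": [0,0,0,0,0,0,0,0,0,0,0,0,0,0,0,0,0,0]
}}

```text
time: 41.72
position: [0.6113, -0.0023, 0.1996]
tool_rot: [0.613, 1.482, -0.613]
ft_force: [-0.4, -1.2, -2.1]
grip_width: 0.339
```

```bash
python3 go.py 0.610 -0.0045 0.0585 45;python3 - <<'E'
from fit import *
snap('wrist','w13.png');snap('scene','s13.png')
a=cv2.imread('pics/s13.png')[100:300,220:460];cv2.imwrite('pics/c13.png',np.hstack([cv2.resize(cv2.imread('pics/w13.png'),(420,300)),cv2.resize(a,(360,300))]))
E
```

```text
t 41.73 pos [ 0.6113 -0.0023  0.1996] w 0.339 F [-0.4  -1.2  -2.05]
x [ 0. -0. -1.] y [ 0.707  0.708 -0.   ] z [ 0.708 -0.707  0.   ] jawyaw 45.0 tilt 0.01
turn [0.001 0.    0.   ]
  then shift in new frame cm [14.11 -0.25  0.07]
turn [-3.141 -0.     0.   ]
  then shift in new frame cm [14.11  0.25 -0.07]
shift in present frame cm [14.11 -0.25  0.06] dist mm 141.1
```

View pics/c13.png

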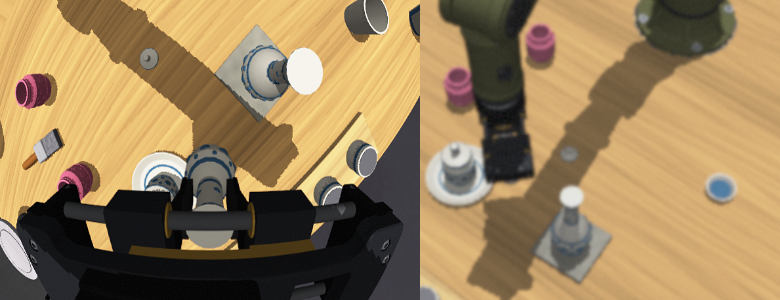

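The vase hangs upright with saucer and tile on either side. Lowering to the midpoint.

Emit:
{"fn": "step_arm", "kwargs": {
  "increments": [1,-0.2,0.05,0,0,0,2,0,0,0,0,0,2.5,0,0,0,0,0,2.5,0,0,0,0,0,2,0,0,0,0,0,1.5,0,0,0,0,0,1,0,0,0,0,0,0.6,0,0,0,0,0,0.4,0,0,0,0,0,0.3,0,0,0,0,0,0,0,0,0,0,0,0,0,0,0,0,0]
}}

```text
time: 43.32
position: [0.6108, -0.0048, 0.0617]
tool_rot: [0.614, 1.482, -0.614]
ft_force: [0.3, 0.1, -1.0]
grip_width: 0.342
```

Emit:
{"fn": "step_arm", "kwargs": {
  "increments": [0.1,0,0,0,0,0,0,0,0,0,0,0,0,0,0,0,0,0]
}}

```text
time: 43.7
position: [0.6106, -0.0048, 0.0604]
tool_rot: [0.614, 1.482, -0.614]
ft_force: [-0.2, -0.1, -1.4]
grip_width: 0.34
```

Emit:
{"fn": "step_arm", "kwargs": {
  "increments": [0.08,0,0,0,0,0,0,0,0,0,0,0,0,0,0,0,0,0]
}}

```text
time: 44.08
position: [0.6105, -0.0049, 0.0595]
tool_rot: [0.614, 1.482, -0.614]
ft_force: [0.6, 0.3, -1.4]
grip_width: 0.341
```

Emit:
{"fn": "step_arm", "kwargs": {
  "increments": [0.08,0,0,0,0,0,0,0,0,0,0,0,0,0,0,0,0,0]
}}

```text
time: 44.45
position: [0.6105, -0.0048, 0.0587]
tool_rot: [0.614, 1.482, -0.614]
ft_force: [-0.5, -0.3, -0.7]
grip_width: 0.34
```

Emit:
{"fn": "step_arm", "kwargs": {
  "increments": [0.06,0,0,0,0,0,0,0,0,0,0,0,0,0,0,0,0,0]
}}

```text
time: 44.82
position: [0.6105, -0.0048, 0.0581]
tool_rot: [0.614, 1.482, -0.614]
ft_force: [0.2, 0.4, -1.3]
grip_width: 0.337
```

Emit:
{"fn": "step_arm", "kwargs": {
  "increments": [0.05,0,0,0,0,0,0,0,0,0,0,0,0,0,0,0,0,0]
}}

```text
time: 45.2
position: [0.6106, -0.0048, 0.0577]
tool_rot: [0.614, 1.482, -0.614]
ft_force: [0.1, 0.6, -1.1]
grip_width: 0.341
```

Emit:
{"fn": "step_arm", "kwargs": {
  "increments": [0.05,0,0,0,0,0,0,0,0,0,0,0,0,0,0,0,0,0]
}}

```text
time: 45.58
position: [0.6109, -0.0048, 0.0577]
tool_rot: [0.614, 1.481, -0.614]
ft_force: [-1.7, 0.4, 4.5]
grip_width: 0.34
```

Emit:
{"fn": "step_arm", "kwargs": {
  "increments": [0.05,0,0,0,0,0,0,0,0,0,0,0,0,0,0,0,0,0]
}}

```text
time: 45.95
position: [0.6112, -0.0048, 0.0576]
tool_rot: [0.614, 1.481, -0.614]
ft_force: [-1.1, -0.3, 5.9]
grip_width: 0.339
```

Emit:
{"fn": "step_arm", "kwargs": {
  "increments": [0,0,0,0,0,0,0,0,0,0,0,0,0,0,0,0,0,0,0,0,0,0,0,0,0,0,0,0,0,0],
  "fingers": 75
}}

```text
time: 46.58
position: [0.6105, -0.0048, 0.0565]
tool_rot: [0.614, 1.482, -0.614]
ft_force: [0.3, -0.1, -0.0]
grip_width: 0.734
```

Emit:
{"fn": "step_arm", "kwargs": {
  "increments": [-1,0,0,0,0,0,-2,0,0,0,0,0,-3,0,0,0,0,0,-4,0,0,0,0,0,-4,0,0,0,0,0,-4,0,0,0,0,0,-3,0,0,0,0,0,0,0,0,0,0,0,0,0,0,0,0,0]
}}

```text
time: 47.7
position: [0.6102, -0.0048, 0.2668]
tool_rot: [0.614, 1.482, -0.614]
ft_force: [-0.0, -0.1, 0.2]
grip_width: 0.751
```

```bash
python3 - <<'E'
from fit import *
snap('wrist','w14.png');snap('scene','s14.png');snap('top','t14.png')
fit('short_vase',[.610,-.0045],('wrist','scene'))
fit('tall_vase',[.604,.1247],('wrist','scene'),z0=.012)
fit('lid',[.6155,-.1334],('scene',),z0=.075)
fit('jar',[.6155,-.1334],('scene',),z0=.006)
fit('water_cup',[.6685,.367],('scene','top'));fit('dish',[.338,.2875],('scene','top'));fit('small_lid',[.45,.0069],('scene','wrist'))
a=cv2.imread('pics/s14.png')[100:300,200:440];cv2.imwrite('pics/c14.png',np.hstack([cv2.resize(cv2.imread('pics/w14.png'),(420,300)),cv2.resize(a,(360,300))]))
E
python3 go.py
```

```text
short_vase ['wrist', 'scene'] [ 0.61   -0.0045] cost 0.128
short_vase ['wrist'] [ 0.6095 -0.0047] cost 0.041
short_vase ['scene'] [ 0.6115 -0.0034] cost 0.05
tall_vase ['wrist', 'scene'] [0.6031 0.124 ] cost 0.131
tall_vase ['wrist'] [0.6028 0.1229] cost 0.047
tall_vase ['scene'] [0.6043 0.125 ] cost 0.071
lid ['scene'] [ 0.6161 -0.1315] cost 0.054
jar ['scene'] [ 0.6186 -0.1308] cost 0.489
water_cup ['scene', 'top'] [0.6688 0.368 ] cost 0.145
water_cup ['scene'] [0.6683 0.3686] cost 0.078
water_cup ['top'] [0.6688 0.3674] cost 0.061
dish ['scene', 'top'] [0.3402 0.2884] cost 0.379
dish ['scene'] [0.3328 0.286 ] cost 0.222
dish ['top'] [0.3408 0.2876] cost 0.151
small_lid ['scene', 'wrist'] [0.4504 0.0061] cost 0.304
small_lid ['scene'] [0.4501 0.0058] cost 0.255
small_lid ['wrist'] [0.4504 0.0062] cost 0.046
t 48.45 pos [ 0.6106 -0.0048  0.2667] w 0.75 F [-0.63 -0.34  0.57]
x [ 0. -0. -1.] y [ 0.707  0.707 -0.   ] z [ 0.707 -0.707  0.   ] jawyaw 45.0 tilt 0.01
```

View pics/c14.png

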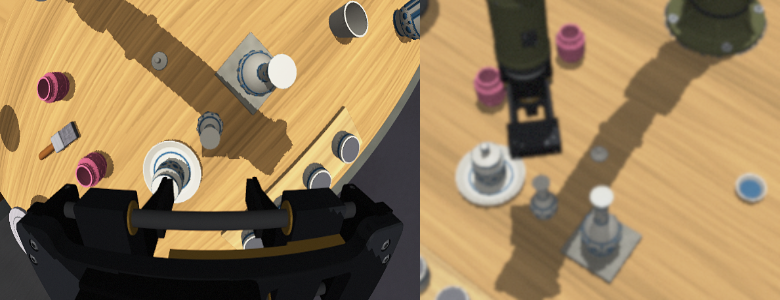

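All the pieces stand where they should and the arm is clear of them. Handing in.

```bash
python3 -c "
from bench import ctrl
print(ctrl.close_job())"
```

```text
the job is handed in; nothing more can be done
None
```

I placed the jar, larger lid, tall vase and short vase in the order you asked, and handed the job in at about 48 s of the 115 s allowed. It reported no verdict.

| Piece | Measured position (x, y in m) | Check against its target |
|---|---|---|
| Jar on saucer | (0.616, −0.133) | within about 1 mm of the saucer centre |
| Lid on jar | (0.615, −0.132) | level, 1–2 mm from the jar's axis |
| Tall vase on tile | (0.603, 0.124) | within about 2 mm of the tile centre |
| Short vase on bench | (0.610, −0.0045) | midway, about 129 mm from each centre |

Everything looked upright in the last pictures, with the gripper raised well clear.

- **Left alone:** the cup and small lid measured within about 2 mm of their starting places. The dish measured within about 3 mm from the two cameras together, with a poorer fit. I did not measure the brush, but it was in view and nothing came near it.
- **Short vase grip:** the fingers closed to about 30 mm rather than the 22 mm neck, so they held it under the flared rim. I checked that it hung straight and had not slipped before moving it.
- **Weak final reading:** the last scene-camera fit of the jar was poor, because the gripper and lid were covering part of it. The jar position above comes from the clear wrist view before the lid went on; the final fit of the lid agrees with it.

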